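# Clear the broken vial and stand the measuring cylinder on its reading tile

## Robot

A 6-joint arm with a two-finger parallel gripper is mounted at the origin on the work surface. World frame = base frame: x ahead of the robot, y to its left, z up, the work surface at z = 0. Lengths are in m, angles in rad, forces in N, time in s.
With the tool pointing down it reaches from about 0.35 to 1 m from the base axis. Payload 7.1 kg.
Tool frame: the origin (TCP) lies between the finger pads; the fingertips stand 22 mm ahead of it and the grasp point (between the pads) lies 3 mm ahead of it; x points along the fingers, y is the direction in which the jaws open and shut, and the axes are right-handed (so a half turn about x gives the same grasp; the last joint's range is limited). The gripper opens to 85 mm and grips with 20 to 120 N. Pads are 22 mm wide; open, the fingers measure 114 mm over their backs; the gripper's body (76 mm by 85 mm) begins 54 mm behind the grasp point. The pads swing forward as they close: fully open they stand 13 mm farther back than shut.
Start: joints at [1.28, 0.423, 1.63, -0, 1.089, -0.019], TCP at [0.168, 0.602, 0.232] pointing down, gripper open.
Joint ranges: [-3, 3], [-0.9, 2.11], [0.09, 2.58], [-1.31, 4.45], [0.11, 2.69], [-2.54, 2.54]. Speed limits (rad/s): [2.39, 2.39, 3.01, 3.14, 3.14, 3.14].

## Interface

Orientations are given as a rotation vector (axis times angle).
In Python, from rig import manip gives the robot as it stands. The module is installed in compiled form; this text tells all that it offers. Calls block until the motion is done:
- manip.move_to(position, orientation): joint-space move of the TCP to a pose.
- manip.servo_line(position, orientation=None, rate=0.15): straight line of the TCP; orientation=None keeps the orientation; rate is the mean speed in m/s.
- manip.set_joints(angles): joint-space move.
- manip.command_gripper(opening, f_grip=None): finger opening in m; f_grip is the grip in N (None keeps the last); returns when the fingers have stopped.
- manip.hold(seconds).
- manip.solve_ik(position, orientation): joint angles nearest the present ones, or None.
- manip.camera(name): name is "scene" or "top" or "wrist"; returns a dict with "image" (480x640x3 uint8, red, green, blue), "fx", "fy", "cx", "cy" (pixels), "cam_to_world" (4x4, takes a point from camera to world coordinates); the wrist camera has in their place "mount" (4x4, takes a point from camera to tool coordinates, whose origin is the TCP and whose axes are the tool frame's). Camera axes: x right, y down, z forward; pixel columns grow to the right and rows downward; lengths in m; the calibration is good to about 2 mm. A picture is of the moment at which its call begins: read the wrist's pose just before it. There is no depth.
A pose or a line that the arm cannot do raises manip.IKError and nothing moves.
- manip.sign_off(): hands the job in, once; it reports no verdict.
Readings, each from a call of its own:
- manip.get_time(): time.
- manip.get_joint_positions(): joint angles.
- manip.get_joint_vel(): joint speeds.
- manip.get_tau(): joint torques, N m.
- manip.get_position(): TCP position.
- manip.get_ee_rot(): TCP orientation.
- manip.get_contact_force(): force on the tool from outside, world axes, zero at the start.
- manip.get_torque(): the same for the moment, N m.
- manip.get_width(): finger opening in m.
Only numpy, scipy, OpenCV 4.12 (cv2) and the standard library are available. Lean on these libraries where they do the work, as an engineer would, in place of code of your own. Each camera call takes 0.05 s, during which the arm holds its last target.

## Task

Get the reading spot on the lab bench back in order: first put the broken vial that stands on the white tile into the glass-waste box, pushing it in through the sprung flap in the box's top so that the flap swings shut behind it. Then take the measuring cylinder lying on the bench, set it gently upright on its foot near the middle of the tile, let go, and watch for two seconds that it stands by itself without wobbling. Do not drop the cylinder or let it fall, and leave the jar, the beaker and the whole vial where they are.

Things in the scene. Friction and masses are not known exactly. Their poses are not given: they have to be found in the camera images.
- tile: white glazed square reading tile, 100 x 100 mm, 10 mm thick, fixed on the bench with its faces level. Origin: centre of its underside (the top face is 10 mm above it); z up
- cylinder: white plastic measuring cylinder with dark ring marks and a grey hexagonal foot, 180 mm long, 95 to 170 g, lying on the bench. Origin: centre of the foot's underside; z along the axis from foot to open end (up when it stands). Foot 44 mm across flats, 51 across corners, 10 thick; tube 30 mm in diameter, lip 34 mm (last 6 mm); centre of mass about 75 mm from the foot's underside
- cylinder_top (a point): centre of the open end of the measuring cylinder, on its axis, 180 mm from the foot's underside. Lying at the start, the cylinder rests on a flat of its foot and on its lip, its axis 22 mm above the bench at the foot and 17 mm here; this end points roughly to the robot (within about 40 degrees)
- broken_vial: amber glass vial without a cap, its rim broken off jaggedly, standing upright on the tile, 20 mm in diameter, 50 to 75 g; wall whole up to 56 mm, jagged splinters up to 81 mm above its underside. Origin: centre of its underside; z along its axis, up as it stands
- broken_vial_mid (a point): point on the axis of the broken vial, 28 mm above its underside
- waste_box: grey closed glass-waste box fixed on the bench, 200 (x) x 220 (y) x 150 mm high, walls 6 mm, with a slot in the middle of its top. Origin: centre of its underside; z up, x towards the flap's hinge
- slot (a point): centre of the slot, level with the top of the box. The slot measures 70 mm along the box's x and 130 mm along its y, and is closed by the flap
- box_inside (a point): centre of the inner floor of the waste box, 6 mm above the bench; axes as the box
- flap (a joint): angle (rad) of the sprung aluminium flap, 3 mm thick, that closes the slot: 0 shut and level (its face about 1.5 mm below the top of the box), grows to 1.45 as it is pushed down into the box. Hinged along the box's y on the slot's +x edge, 34 mm from the slot's centre
- flap_edge (a point): middle of the free edge of the flap, 65 mm from its hinge, on the slot's -x side. A weak spring shuts the flap: a push down of about 0.2 N here starts to open it, and it follows whatever holds it back up when that is withdrawn
- jar: bystander: sample jar of green glass with a white lid, 66 mm in diameter, 100 mm high, beyond the tile. Origin: centre of its underside
- beaker: bystander: open glass beaker, 68 mm in diameter, 85 mm high, beyond the tile. Origin: centre of its underside
- whole_vial: bystander: whole amber vial with a white cap, 20 mm in diameter, 72 mm high, standing on the bench between the robot and the tile, to the left. Origin: centre of its underside
Things that resemble listed ones, but are neither listed nor needed, are in the scene too. Leave any pink look-alike of the cylinder alone.

How it is judged:
By the outcome, as a careful person would: the job done as asked, in the order asked, and still so for the second after the job is handed in, with the robot touching nothing.
It also fails if it takes over 72 s, if anything falls off the work surface, if the arm or the gripper's body presses on something with over 40 N, if the wrist force passes 120 N, or if a joint passes its speed limit or range.

## Working session

There is one attempt and no reset: what is moved stays moved. The work goes in short steps, each a Python script; the robot and the scene stay as the last script left them, time stands still between calls to the robot, and variables do not carry over. Pictures are saved under pics/ and viewed, and the job is handed in when it is done.

```bash
mkdir -p pics; ls; python3 - <<'E'
from rig import manip
import cv2,numpy as np
np.set_printoptions(precision=4,suppress=True)
for n in ("scene","top","wrist"):
    p=manip.get_position();r=manip.get_ee_rot()
    c=manip.camera(n); cv2.imwrite(f"pics/{n}0.png",c["image"][:,:,::-1])
    print(n,c["fx"],c["fy"],c["cx"],c["cy"]); print(c.get("cam_to_world",c.get("mount")))
print(p,r,manip.get_time(),manip.get_width())
E
```

```text
pics
scene 475.2781963704997 475.2781963704997 317.3561754130487 230.90128194777185
[[ 0.2627  0.8406 -0.4736  0.9965]
 [ 0.9649 -0.2329  0.1217 -0.1284]
 [-0.008  -0.489  -0.8723  0.8784]
 [ 0.      0.      0.      1.    ]]
top 587.1287326376614 587.1287326376614 325.0979933071904 230.83909945036805
[[-0.0023 -0.9979  0.0648  0.4965]
 [-1.      0.0023 -0.0007 -0.0238]
 [ 0.0005 -0.0648 -0.9979  1.4292]
 [ 0.      0.      0.      1.    ]]
wrist 335.6867992486132 335.6867992486132 320.82040282651946 244.748121085966
[[-0.0016 -0.2989  0.9543 -0.1425]
 [ 1.     -0.0003  0.0016 -0.0013]
 [-0.0002  0.9543  0.2989 -0.0764]
 [ 0.      0.      0.      1.    ]]
[0.1676 0.6016 0.2308] [ 0.2123  1.5605 -0.2145] 0.15 0.08521737696571298
```

View pics/scene0.png

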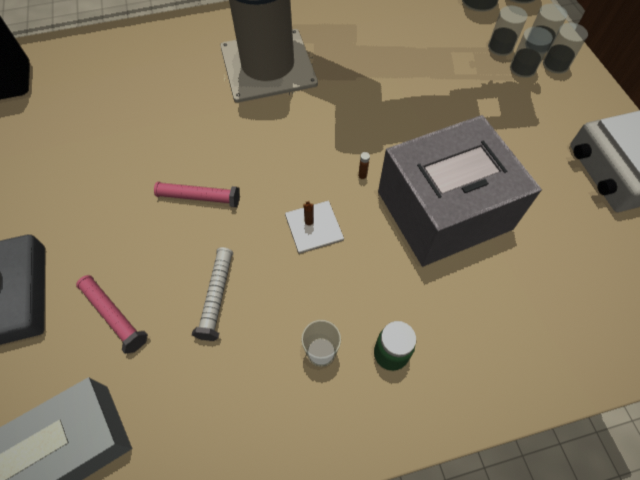

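View pics/top0.png

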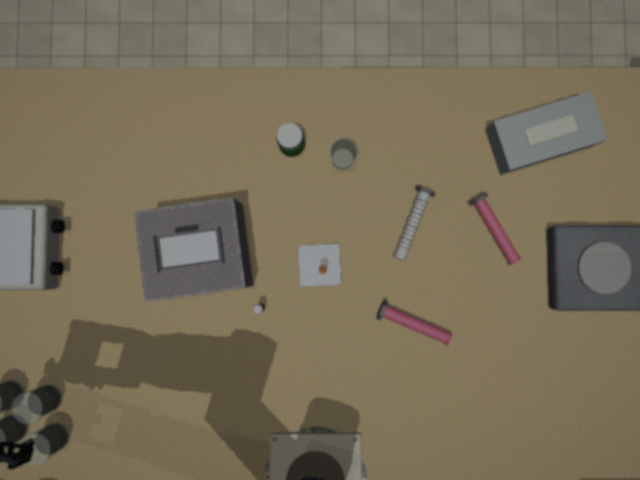

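View pics/wrist0.png

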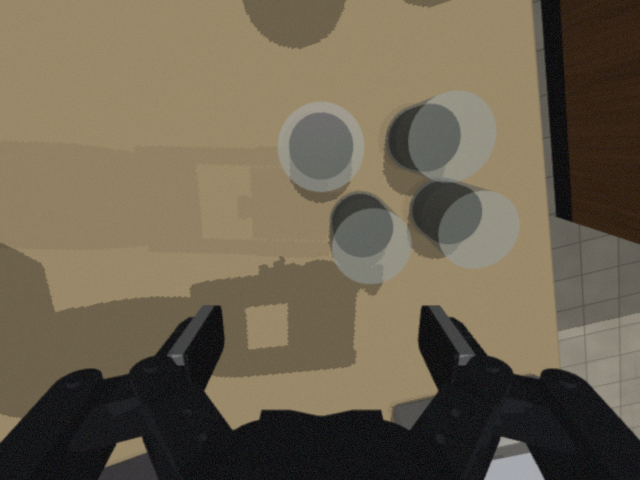

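```bash
cat > h.py <<'E'
import numpy as np,cv2
from scipy.spatial.transform import Rotation as R
np.set_printoptions(precision=4,suppress=True)
def ray(c,uv,tool=None):
    M=c["cam_to_world"] if "cam_to_world" in c else tool@c["mount"]
    d=M[:3,:3]@np.array([(uv[0]-c["cx"])/c["fx"],(uv[1]-c["cy"])/c["fy"],1.])
    return M[:3,3],d
def plane(c,uv,z,tool=None):
    o,d=ray(c,uv,tool); return o+d*(z-o[2])/d[2]
def cross(r1,r2):
    (o1,d1),(o2,d2)=r1,r2
    s=np.linalg.lstsq(np.c_[d1,-d2],o2-o1,rcond=None)[0]
    a,b=o1+d1*s[0],o2+d2*s[1]; return (a+b)/2,np.linalg.norm(a-b)
def proj(c,P,tool=None):
    M=c["cam_to_world"] if "cam_to_world" in c else tool@c["mount"]
    q=np.linalg.inv(M)@np.r_[P,1]; return np.array([c["cx"]+c["fx"]*q[0]/q[2],c["cy"]+c["fy"]*q[1]/q[2]])
def toolT(p,r):
    T=np.eye(4);T[:3,:3]=R.from_rotvec(r).as_matrix();T[:3,3]=p;return T
def grab(m,n,f):
    T=toolT(m.get_position(),m.get_ee_rot()); c=m.camera(n); cv2.imwrite(f"pics/{f}.png",c["image"][:,:,::-1]); c["T"]=T; return c
def orient(x,y):
    x=np.array(x,float);x/=np.linalg.norm(x);y=np.array(y,float);y-=x*(x@y);y/=np.linalg.norm(y)
    return R.from_matrix(np.c_[x,y,np.cross(x,y)]).as_rotvec()
E
python3 - <<'E'
import cv2,numpy as np
s=cv2.imread("pics/scene0.png");t=cv2.imread("pics/top0.png")
f=lambda i,x,y,w,h,k:cv2.resize(i[y:y+h,x:x+w],None,fx=k,fy=k,interpolation=cv2.INTER_CUBIC)
a=f(s,375,115,170,150,2.3);b=f(t,125,185,170,150,2.3)
cc=f(s,280,140,170,120,2.3);d=f(t,280,170,170,120,2.3)
o=np.vstack([np.hstack([a,b]),np.hstack([cc,d])[:250]])
cv2.imwrite("pics/crop0.png",o[:600,:800])
E
```

```text
(no output)
```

View pics/crop0.png

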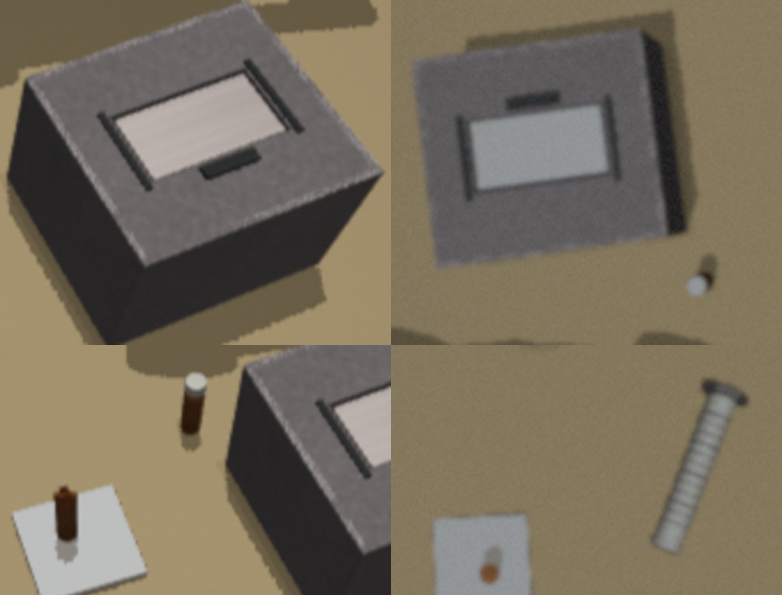

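```bash
cat > m1.py <<'E'
from rig import manip
from h import *
S=manip.camera("scene");T=manip.camera("top")
hsv={n:cv2.cvtColor(c["image"],cv2.COLOR_RGB2HSV) for n,c in (("s",S),("t",T))}
def blobs(m,roi,minA=15):
    x0,y0,x1,y1=roi; z=np.zeros_like(m); z[y0:y1,x0:x1]=m[y0:y1,x0:x1]
    k,l,st,ce=cv2.connectedComponentsWithStats(z)
    j=1+np.argmax(st[1:,4]); return (l==j).astype(np.uint8),st[j],ce[j]
def rect(m):
    p=cv2.findContours(m,cv2.RETR_EXTERNAL,cv2.CHAIN_APPROX_NONE)[0]; p=max(p,key=len)
    return cv2.boxPoints(cv2.minAreaRect(p)), cv2.approxPolyDP(cv2.convexHull(p),4,True)[:,0]
for n,c,roiF,roiT in (("s",S,(415,135,510,205),(280,195,350,255)),("t",T,(150,220,225,275),(290,235,350,295))):
    H=hsv[n]
    for nm,roi,z in (("flap",roiF,.1485),("tile",roiT,.01)):
        m=((H[...,1]<45)&(H[...,2]>130)).astype(np.uint8)
        b,st,ce=blobs(m,roi); r,ap=rect(b)
        print(n,nm,st,ap.tolist()); W=np.array([plane(c,q,z) for q in ap]); print(W[:,:2],[float(round(np.linalg.norm(W[i]-W[i-1]),4)) for i in range(len(W))],plane(c,r.mean(0),z))
P=[(135.4,212),(233.3,198.9),(245.4,287.2),(145,301)]
W=np.array([plane(T,q,.15) for q in P]);print("box",W[:,:2],W.mean(0),[float(np.linalg.norm(W[i]-W[i-1])) for i in range(4)])
# whole vial, jar, beaker tops
for nm,q,z in (("whole",(258,309),.072),("jar",(290,134),.1),("beaker",(343,152),.085)): print(nm,plane(T,q,z))
for n,c,roi in (("s",S,(295,195,325,232)),("t",T,(312,258,335,280))):
    H=hsv[n]; b,st,ce=blobs(((H[...,1]>100)&(H[...,2]<140)|((H[...,1]>110))).astype(np.uint8),roi); print("vial",n,st,ce)
# cylinder in top
for n,c,roi in (("s",S,(190,243,240,345)),("t",T,(385,180,445,265))):
    H=hsv[n]; bg=cv2.medianBlur(H[...,1],3)
    b,st,ce=blobs((bg<60).astype(np.uint8),roi); r,ap=rect(b); print("cyl",n,st,ce,r.tolist(),[plane(c,q,.02)[:2] for q in r])
E
python3 m1.py
```

```text
s flap [ 426  148   73   45 1807] [[498, 171], [442, 192], [426, 167], [481, 148]]
[[0.5661 0.3361]
 [0.5822 0.2161]
 [0.521  0.2089]
 [0.5068 0.3287]] [0.0598, 0.121, 0.0617, 0.1206] [0.544  0.272  0.1485]
s tile [ 285  201   59   51 1757] [[328, 201], [343, 238], [298, 251], [285, 213]]
[[ 0.4593  0.0346]
 [ 0.5555  0.0397]
 [ 0.5599 -0.0578]
 [ 0.464  -0.0624]] [0.0972, 0.0963, 0.0976, 0.0959] [ 0.5102 -0.0109  0.01  ]
t flap [ 160  231   58   35 1554] [[214, 232], [217, 258], [163, 265], [160, 239]]
[[0.5776 0.2181]
 [0.5208 0.211 ]
 [0.5059 0.3285]
 [0.5626 0.3359]] [0.1187, 0.0572, 0.1184, 0.0572] [0.5419 0.2728 0.1485]
t tile [ 298  244   44   43 1605] [[337, 244], [341, 282], [300, 286], [298, 246]]
[[ 0.5566 -0.0535]
 [ 0.465  -0.0628]
 [ 0.4556  0.036 ]
 [ 0.552   0.0409]] [0.0944, 0.0921, 0.0992, 0.0965] [ 0.5065 -0.01    0.01  ]
box [[0.6217 0.3902]
 [0.6501 0.1763]
 [0.4574 0.1485]
 [0.4281 0.3658]] [0.5393 0.2702 0.15  ] [0.19518902365568813, 0.2157868908055157, 0.19472016305052198, 0.21924188063762448]
whole [0.405  0.1298 0.072 ]
jar [0.8055 0.0553 0.1   ]
beaker [ 0.7665 -0.0666  0.085 ]
vial s [303 201  10  24 182] [308.2473 212.3352]
vial t [320 266   6   7  34] [322.4706 268.8529]
cyl s [ 192  247   41   94 1565] [213.8319 296.0326] [[190.81556701660156, 335.932373046875], [218.21775817871094, 244.9571533203125], [242.60743713378906, 252.303466796875], [215.2052459716797, 343.2786865234375]] [array([ 0.6825, -0.2922]), array([ 0.5081, -0.2122]), array([ 0.5379, -0.1673]), array([ 0.7081, -0.2509])]
cyl t [ 393  186   42   75 1053] [412.6714 222.1586] [[392.0001220703125, 256.9559326171875], [416.7230224609375, 183.86221313476562], [435.30328369140625, 190.14669799804688], [410.58038330078125, 263.24041748046875]] [array([ 0.5248, -0.1851]), array([ 0.7013, -0.2466]), array([ 0.6859, -0.2913]), array([ 0.5096, -0.2295])]
```

```bash
python3 - <<'E'
from rig import manip
from h import *
S=manip.camera("scene");T=manip.camera("top")
print("scene bottom",plane(S,(309.6,220),.01),"scene mid",plane(S,(308.2,212.3),.046))
for z in (.066,.08,.09): print(z,plane(T,(322.5,268.9),z))
print(cross(ray(S,(308.2,203.5)),ray(T,(322.5,268.9))))
print(R.from_rotvec(manip.get_ee_rot()).as_matrix())
b=np.deg2rad(7.5)
for s in (1,-1):
    o=orient([0,0,-1],[-s*np.sin(b),s*np.cos(b),0])
    print(s,manip.solve_ik([.508,-.015,.2],o),manip.solve_ik([.53,.27,.2],o))
E
```

```text
scene bottom [ 0.4949 -0.0161  0.01  ] scene mid [ 0.4972 -0.0189  0.046 ]
0.066 [ 0.4966 -0.0185  0.066 ]
0.08 [ 0.4966 -0.0185  0.08  ]
0.09 [ 0.4966 -0.0186  0.09  ]
(array([ 0.4967, -0.0182,  0.0784]), np.float64(0.0006531635128559375))
[[-0.0001  0.2684  0.9633]
 [-0.0003  0.9633 -0.2684]
 [-1.     -0.0003  0.    ]]
1 [-0.0529  0.2954  1.9112 -0.      0.935  -1.7546] [ 0.4512  0.4167  1.723   0.      1.0019 -1.2505]
-1 [-0.0529  0.2954  1.9112  0.      0.935   1.387 ] [0.4512 0.4167 1.723  0.     1.0019 1.8911]
```

```bash
python3 - <<'E'
from rig import manip
from h import *
b=np.deg2rad(7.5); o=orient([0,0,-1],[-np.sin(b),np.cos(b),0])
manip.move_to([.496,-.018,.2],o)
c=grab(manip,"wrist","w1"); print(manip.get_time(),c["T"][:3,3],proj(c,[.496,-.018,.01],c["T"]),proj(c,[.496,-.018,.08],c["T"]))
E
```

```text
2.8917 [ 0.4962 -0.0175  0.2   ] [320.9749 218.6123] [321.1572 237.982 ]
```

View pics/w1.png

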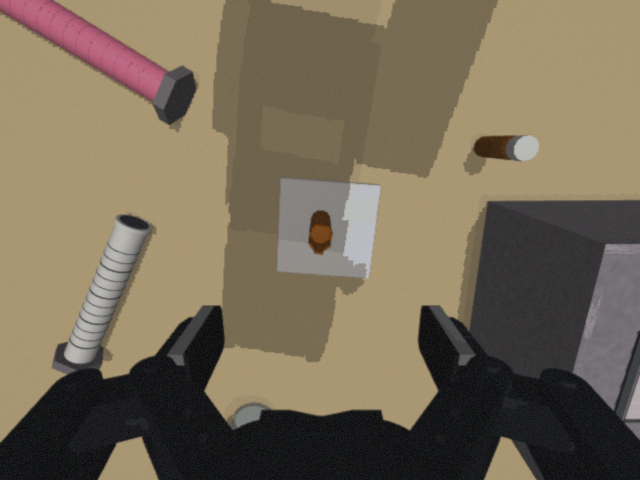

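```bash
python3 - <<'E'
from rig import manip
from h import *
manip.servo_line([.497,-.018,.048],rate=.12)
print(manip.get_contact_force())
manip.command_gripper(.0,40); print(manip.get_width(),manip.get_contact_force())
manip.servo_line([.497,-.018,.27],rate=.2)
print(manip.get_width(),manip.get_contact_force(),manip.get_time())
grab(manip,"wrist","w2");grab(manip,"scene","s2")
E
```

```text
[-0.8445  0.1557  1.1487]
0.0191482341159961 [-0.9221  1.5457  4.6006]
0.01907994265377367 [-0.277   0.5213 -0.8864] 6.1833
```

View pics/w2.png

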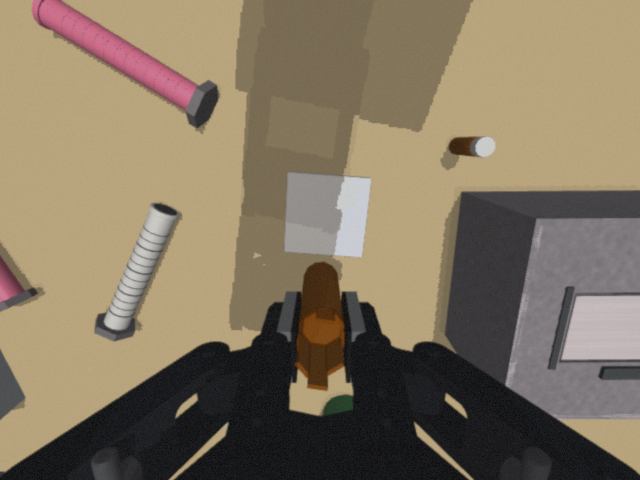

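View pics/s2.png

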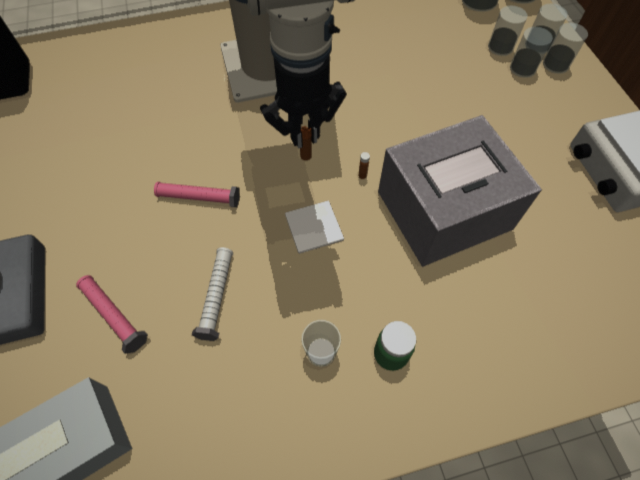

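```bash
python3 - <<'E'
from rig import manip
from h import *
b=np.deg2rad(7.5); o=orient([0,0,-1],[-np.sin(b),np.cos(b),0])
manip.move_to([.531,.270,.27],o)
c=grab(manip,"wrist","w3"); 
for P in ([.541,.271,.15],[.531,.270,.15]): print(proj(c,P,c["T"]))
print(manip.get_width(),manip.get_time())
E
```

```text
[322.6915 250.4074]
[323.0949 238.6976]
0.018897241445198856 7.45
```

View pics/w3.png

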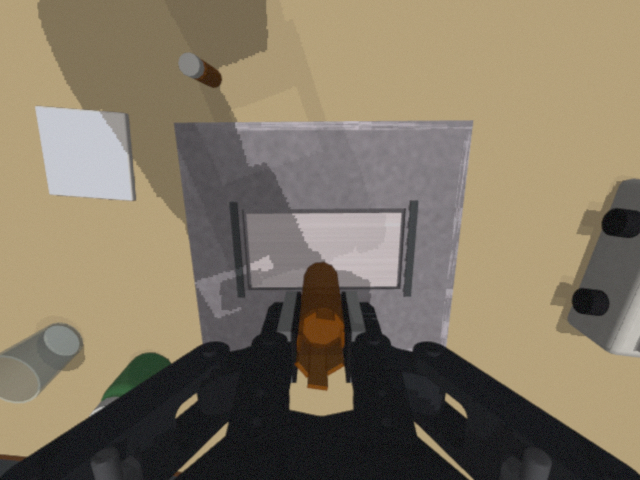

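```bash
python3 -c "
import cv2
i=cv2.imread('pics/w3.png')[195:305,225:425];cv2.imwrite('pics/w3c.png',cv2.resize(i,None,fx=4,fy=4,interpolation=cv2.INTER_NEAREST))"
```

```text
(no output)
```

View pics/w3c.png

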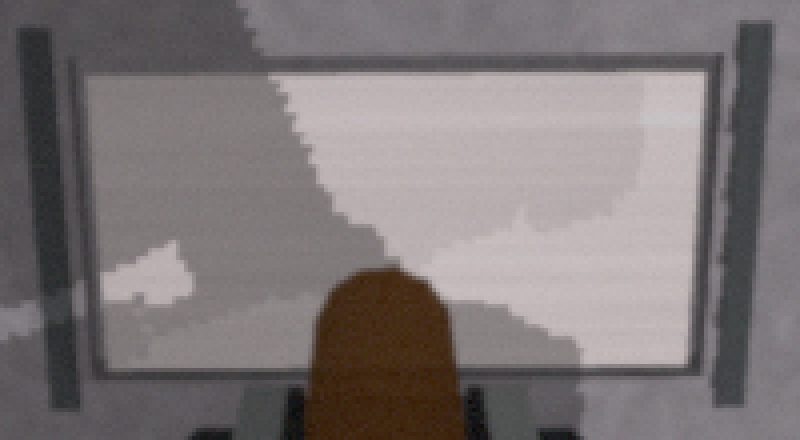

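```bash
python3 - <<'E'
from rig import manip
from h import *
for z in (.195,.165):
    manip.servo_line([.531,.270,z],rate=.12); print(z,manip.get_contact_force(),manip.get_width())
grab(manip,"wrist","w4"); grab(manip,"scene","s4"); print(manip.get_time())
E
python3 -c "
import cv2
a=cv2.imread('pics/s4.png')[60:260,340:560];a=cv2.resize(a,None,fx=2,fy=2)
b=cv2.imread('pics/w4.png')[80:480,120:520];import numpy as np
cv2.imwrite('pics/c4.png',np.hstack([a[:400,:400],b]))"
```

```text
0.195 [ 0.0049 -0.4398  0.123 ] 0.01864435801901021
0.165 [-0.0449  0.4632 -0.4065] 0.01860498756881191
8.725
```

View pics/c4.png

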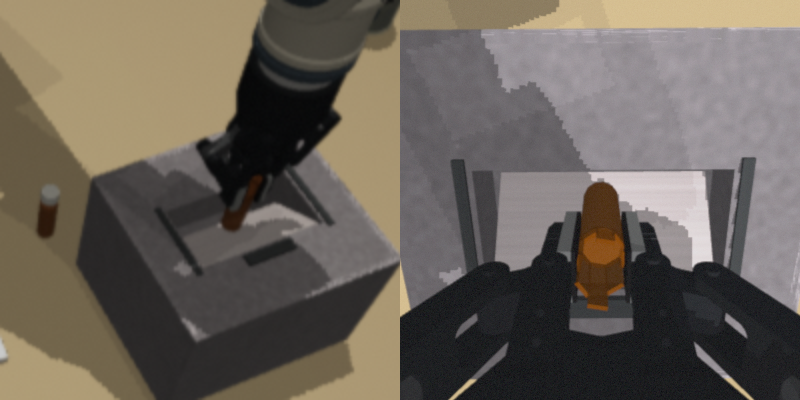

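```bash
python3 - <<'E'
from rig import manip
from h import *
manip.servo_line([.531,.270,.108],rate=.1); print(manip.get_contact_force(),manip.get_width())
manip.command_gripper(.045); manip.hold(.5); print(manip.get_contact_force(),manip.get_width())
c=grab(manip,"wrist","w5"); print(manip.get_time())
E
```

```text
[-0.5008  0.5194 -1.3742] 0.018610291189821205
[ 0.4504  0.7058 -0.007 ] 0.04485201739900071
10.3667
```

View pics/w5.png

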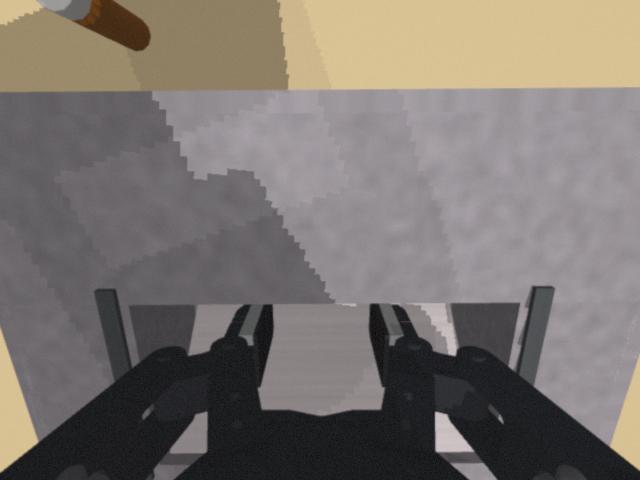

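```bash
python3 - <<'E'
from rig import manip
from h import *
manip.servo_line([.531,.270,.27],rate=.15)
c=grab(manip,"wrist","w6");grab(manip,"scene","s6");print(manip.get_contact_force(),manip.get_time())
E
python3 -c "
import cv2
a=cv2.imread('pics/s6.png')[60:260,340:560];a=cv2.resize(a,None,fx=2,fy=2)
b=cv2.imread('pics/w6.png')[80:480,120:520];import numpy as np
cv2.imwrite('pics/c6.png',np.hstack([a[:400,:400],b]))"
```

```text
[-0.7396 -0.2194 -0.7681] 11.7
```

View pics/c6.png

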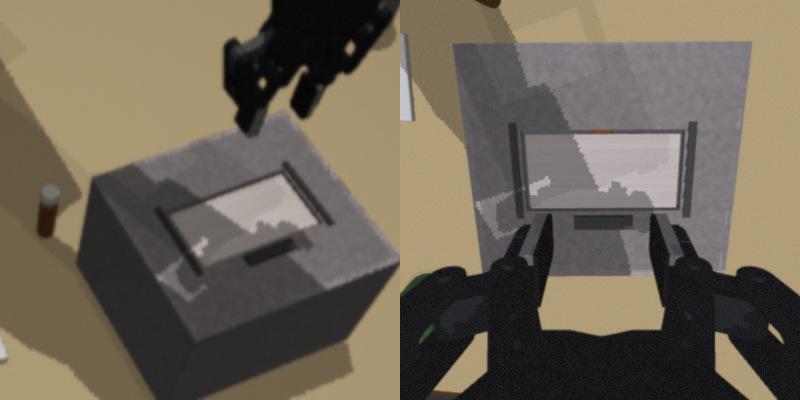

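```bash
python3 -c "
import cv2
i=cv2.imread('pics/w6.png')[195:305,225:425];cv2.imwrite('pics/w6c.png',cv2.resize(i,None,fx=4,fy=4,interpolation=cv2.INTER_NEAREST))"
```

```text
(no output)
```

View pics/w6c.png

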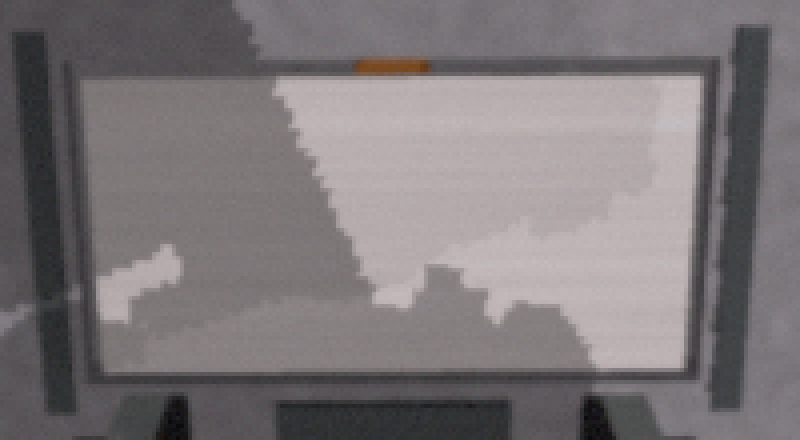

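```bash
cat > plan.py <<'E'
from h import *
al=np.deg2rad(30)
def grasp_o(a,s,al=al):  # a: foot->top (lying)
    z=np.array([0,0,1.]); zz=z-a*(a@z); zz/=np.linalg.norm(zz)
    return orient(-np.cos(al)*zz-np.sin(al)*a, s*np.cross(a,zz))
def place_o(psi,s,al=al): # h horizontal heading psi; y = s*cross(a,up_c), zz -> -h
    a=np.array([0,0,1.]); h=np.array([np.cos(psi),np.sin(psi),0]); zz=-h
    return orient(-np.cos(al)*zz-np.sin(al)*a, s*np.cross(a,zz))
E
python3 - <<'E'
from rig import manip
from plan import *
f=np.array([.690,-.268,.022]);t=np.array([.519,-.208,.017]);a=(t-f)/np.linalg.norm(t-f)
g=f+.08*a
for al in np.deg2rad([20,30,40]):
  for s in (1,-1):
    o=grasp_o(a,s,al);X=R.from_rotvec(o).as_matrix()[:,0]
    tcp=np.array([g[0],g[1],.027])-X*.003
    print(np.rad2deg(al),s,"grasp",manip.solve_ik(tcp,o))
    print("   pre",manip.solve_ik(tcp-X*.12,o),manip.solve_ik(tcp+[0,0,.2],o))
    for psi in (-.3,0,.3):
        o2=place_o(psi,s,al);X=R.from_rotvec(o2).as_matrix()[:,0]
        print("  place",psi,manip.solve_ik(np.array([.508,-.011,.09])-X*.003,o2),manip.solve_ik(np.array([.508,-.011,.2])-X*.003,o2))
E
```

```text
20.0 1 grasp [-0.4037  0.6613  1.8963  0.1174  0.2094 -1.7472]
   pre [-0.4095  0.4174  1.9685  0.0713  0.3808 -1.704 ] [-0.4037  0.3408  1.8185  0.0427  0.6069 -1.6675]
  place -0.3 [ 0.254   0.9601  2.4766  3.6612  1.4758 -1.4165] [ 0.254   0.5495  2.5314  3.7083  1.1702 -1.6055]
  place 0 [-0.1028  1.003   2.5196  3.0449  1.601  -1.609 ] [-0.1028  0.5624  2.5798  3.0388  1.2223 -1.5709]
  place 0.3 [-0.432   0.9486  2.4629  2.4541  1.427  -1.7519] [-0.432   0.5468  2.5162  2.3885  1.1638 -1.5137]
20.0 -1 grasp [-0.4037  0.6613  1.8963  0.1174  0.2094  1.3944]
   pre [-0.4095  0.4174  1.9685  0.0713  0.3808  1.4376] [-0.4037  0.3408  1.8185  0.0427  0.6069  1.4741]
  place -0.3 [0.254  0.9601 2.4766 3.6612 1.4758 1.7251] [0.254  0.5495 2.5314 3.7083 1.1702 1.5361]
  place 0 [-0.1028  1.003   2.5196  3.0449  1.601   1.5326] [-0.1028  0.5624  2.5798  3.0388  1.2223  1.5707]
  place 0.3 [-0.432   0.9486  2.4629  2.4541  1.427   1.3897] [-0.432   0.5468  2.5162  2.3885  1.1638  1.6279]
29.999999999999996 1 grasp None
   pre None [-0.41    0.308   1.9368  0.1112  0.3488 -1.7372]
  place
[... 954 characters left out ...]
4163  3.9805  0.4735 -2.0442]
  place 0 [-0.0831  0.6096  2.4697  3.0537  0.8106 -1.5637] [-0.0831  0.2194  2.4475  2.9779  0.4011 -1.4734]
  place 0.3 [-0.3124  0.6043  2.4269  2.4683  0.7842 -1.481 ] [-0.3124  0.2421  2.4062  2.0832  0.5297 -1.0019]
40.0 -1 grasp [-0.4167  0.7162  2.0846  3.0019  0.3867 -1.5006]
   pre [-0.4333  0.4579  2.2567  2.9272  0.3031 -1.4377] None
  place -0.3 [0.1587 0.6053 2.4373 3.6422 0.7848 1.5088] [0.1587 0.2366 2.4163 3.9805 0.4735 1.0974]
  place 0 [-0.0831  0.6096  2.4697  3.0537  0.8106  1.5779] [-0.0831  0.2194  2.4475  2.9779  0.4011  1.6682]
  place 0.3 [-0.3124  0.6043  2.4269  2.4683  0.7842  1.6606] [-0.3124  0.2421  2.4062  2.0832  0.5297  2.1397]
```

```bash
python3 - <<'E'
from rig import manip
from plan import *
f=np.array([.690,-.268,.022]);t=np.array([.519,-.208,.017]);a=(t-f)/np.linalg.norm(t-f)
g=f+.08*a
o=grasp_o(a,1,0.0)
manip.command_gripper(.07)
manip.move_to([g[0]+.02,g[1],.24],o)
c=grab(manip,"wrist","w7"); print(manip.get_time(),proj(c,f,c["T"]),proj(c,t,c["T"]))
np.save("w7T.npy",c["T"])
E
```

```text
14.0083 [314.4915 259.7494] [313.7412  86.6481]
```

View pics/w7.png

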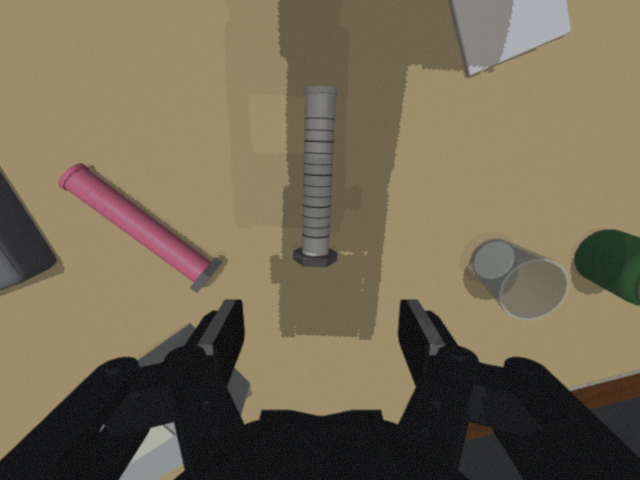

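```bash
cat > cyl.py <<'E'
from plan import *
from rig import manip
c=manip.camera("wrist") if False else dict(fx=335.687,fy=335.687,cx=320.8204,cy=244.748,mount=None)
E
python3 - <<'E'
from plan import *
from rig import manip
T=np.load("w7T.npy"); c=manip.camera("wrist"); im=cv2.imread("pics/w7.png")
H=cv2.cvtColor(im,cv2.COLOR_BGR2HSV)
m=(H[...,1]<60).astype(np.uint8); m[:,:285]=0;m[:,350:]=0;m[:80]=0;m[272:]=0
m=cv2.morphologyEx(m,cv2.MORPH_CLOSE,np.ones((7,3)))
k,l,st,ce=cv2.connectedComponentsWithStats(m); j=1+np.argmax(st[1:,4]); print(st[j]); m=l==j
L=[]
for r in range(86,272,4):
    x=np.where(m[r])[0]
    if len(x): print((r,x[0],x[-1]),end=" "); 
    if 100<r<244 and len(x): L.append((r,(x[0]+x[-1])/2))
L=np.array(L); p=np.polyfit(L[:,0],L[:,1],1); print(p)
q=lambda r:(np.polyval(p,r),r)
for r,z in ((110,.018),(235,.0205)): print(plane(c,q(r),z,T))
d=plane(c,q(235),.0205,T)-plane(c,q(110),.018,T); print(np.rad2deg(np.arctan2(d[1],d[0])))
# lip end top edge ~row; foot
for r,z in ((86,.030),(247,.022)): print(r,plane(c,q(r),z,T))
E
```

```text
[ 293   85   45  182 5516]
(86, np.int64(305), np.int64(330)) (90, np.int64(303), np.int64(337)) (94, np.int64(304), np.int64(337)) (98, np.int64(305), np.int64(335)) (102, np.int64(305), np.int64(335)) (106, np.int64(305), np.int64(335)) (110, np.int64(305), np.int64(335)) (114, np.int64(305), np.int64(334)) (118, np.int64(305), np.int64(334)) (122, np.int64(304), np.int64(334)) (126, np.int64(304), np.int64(334)) (130, np.int64(304), np.int64(334)) (134, np.int64(304), np.int64(334)) (138, np.int64(304), np.int64(333)) (142, np.int64(304), np.int64(333)) (146, np.int64(304), np.int64(333)) (150, np.int64(304), np.int64(332)) (154, np.int64(304), np.int64(332)) (158, np.int64(304), np.int64(332)) (162, np.int64(304), np.int64(332)) (166, np.int64(304), np.int64(332)) (170, np.int64(303), np.int64(332)) (174, np.int64(303), np.int64(331)) (178, np.int64(303), np.int64(331)) (182, np.int64(303), np.int64(331)) (186, np.int64(303), np.int64(331)) (190, np.int64(303), np.int64(331)) (194, np.int64(303), np.int64(331)) (198, np.int64(303), np.int64(330)) (202, np.int64(303), np.int64(330)) (206, np.int64(303), np.int64(330)) (210, np.int64(303), np.int64(330)) (214, np.int64(303), np.int64(330)) (218, np.int64(302), np.int64(329)) (222, np.int64(302), np.int64(329)) (226, np.int64(302), np.int64(329)) (230, np.int64(302), np.int64(329)) (234, np.int64(302), np.int64(329)) (238, np.int64(302), np.int64(329)) (242, np.int64(302), np.int64(328)) (246, np.int64(302), np.int64(328)) (250, np.int64(294), np.int64(333)) (254, np.int64(293), np.int64(336)) (258, np.int64(293), np.int64(336)) (262, np.int64(298), np.int64(333)) (266, np.int64(304), np.int64(327)) [ -0.0348 323.4935]
[ 0.5412 -0.2096  0.018 ]
[ 0.6627 -0.2573  0.0205]
-21.445542038801353
86 [ 0.522 -0.202  0.03 ]
247 [ 0.6756 -0.2624  0.022 ]
```

```bash
cat > fk.py <<'E'
from plan import *
from scipy.optimize import least_squares
def Rz(t):return R.from_euler('z',t).as_matrix()
def Ry(t):return R.from_euler('y',t).as_matrix()
# joint6 frame: x along tool; links
def fk(q,P,full=False):
    h,a1,a2,e,d4,d6=P
    A=Rz(q[0]); p=A@[a1,0,h]; B=A@Ry(q[1]); el=p+B@[0,0,a2]
    C=B@Ry(q[2]); w=el+C@[e,0,d4]
    D=C@Rz(q[3])@Ry(q[4]); t=w+D@[0,0,d6]
    E=D@Rz(q[5])
    Rt=np.c_[E[:,2],E[:,0],E[:,1]]
    return (el,w,t,Rt) if full else (t,Rt)
E
python3 - <<'E'
from fk import *
from rig import manip
rng=np.random.default_rng(0); D=[]
while len(D)<25:
    p=np.array([rng.uniform(.4,.7),rng.uniform(-.3,.3),rng.uniform(.1,.4)])
    o=(R.from_rotvec(orient([0,0,-1],[0,1,0]))*R.from_rotvec(rng.normal(0,.4,3))).as_rotvec()
    q=manip.solve_ik(p,o)
    if q is not None: D.append((np.array(q),p,o))
f=lambda P:np.concatenate([fk(q,P)[0]-p for q,p,o in D])
s=least_squares(f,[.3,0,.4,0,.4,.2]); print(s.x,np.abs(s.fun).max())
q,p,o=D[0]; print(fk(q,s.x)[1],R.from_rotvec(o).as_matrix())
np.save("P.npy",s.x)
E
```

```text
[0.3105 0.001  0.5591 0.0756 0.4842 0.2969] 0.013874655565430799
[[ 0.2148 -0.0261 -0.9763]
 [ 0.1385 -0.9887  0.0569]
 [-0.9668 -0.1475 -0.2088]] [[ 0.2148  0.0261  0.9763]
 [ 0.1385  0.9887 -0.0569]
 [-0.9668  0.1475  0.2088]]
```

```bash
cat > path.py <<'E'
from fk import *
P=np.load("P.npy")
def cyl(q,s0,off): # ends
    t,Rt=fk(q,P); Rt=Rt@np.diag([1,-1,-1.]); return t,Rt
E
python3 - <<'E'
from path import *
from rig import manip
f=np.array([.689,-.2678,.022]); a=np.array([-.931,.366,-.028]);a/=np.linalg.norm(a); al=np.deg2rad(20)
g=f+.08*a; o=grasp_o(a,1,al); M=R.from_rotvec(o).as_matrix(); X=M[:,0]
tcp=np.array([g[0],g[1],.028])-X*.003
print("tcp",tcp,manip.solve_ik(tcp,o),manip.solve_ik(tcp-X*.12,o))
fl=M.T@(f-tcp); tl=M.T@(f+.18*a-tcp); print("foot,top in tool",fl,tl)
for dz in (.15,.25,.3):
  ql=manip.solve_ik(tcp+[0,0,dz],o)
  for psi in (0,.2,.3):
   for zt in (.12,.16,.2):
    o2=place_o(psi,1,al);M2=R.from_rotvec(o2).as_matrix()
    t2=np.array([.508,-.011,.01+zt])-M2@fl; qp=manip.solve_ik(t2,o2)
    if ql is None or qp is None: print(dz,psi,zt,ql is None,qp is None); continue
    lo=9;ext=[]
    for u in np.linspace(0,1,30):
        el,w,t,Rt=fk(ql+u*(np.array(qp)-ql),P,True);Rt=Rt@np.diag([1,-1,-1.])
        F=t+Rt@fl;T=t+Rt@tl; ext+= [F,T]; lo=min(lo,F[2],T[2])
    ext=np.array(ext); print(dz,psi,zt,"minz",round(lo,3),"x",ext[:,0].min(),ext[:,0].max(),"y",ext[:,1].min(),ext[:,1].max(),np.array(qp), w)
E
```

```text
tcp [ 0.6135 -0.2381  0.0308] [-0.3911  0.6586  1.8991  0.0296  0.207  -1.6152] [-0.3926  0.4142  1.9709  0.0179  0.3795 -1.6041]
foot,top in tool [ 0.038  -0.      0.0721] [-0.0235 -0.     -0.097 ]
0.15 0 0.12 False True
0.15 0 0.16 False True
0.15 0 0.2 minz 0.142 x 0.49680591563656595 0.6831768854343573 y -0.2782963444249038 0.12780888638072319 [-0.1068  0.1584  2.5664  3.0026  0.808  -1.5111] [ 0.2148 -0.023   0.3893]
0.15 0.2 0.12 minz 0.066 x 0.4426119960858608 0.6831768854343573 y -0.2782963444249038 0.11120898052739156 [-0.3568  0.5149  2.5637  2.5715  1.1684 -1.5346] [ 0.2168 -0.0808  0.3092]
0.15 0.2 0.16 minz 0.096 x 0.459520853303346 0.6831768854343573 y -0.2782963444249038 0.09626814681693024 [-0.3568  0.3417  2.5562  2.5189  1.0187 -1.4204] [ 0.2172 -0.081   0.3492]
0.15 0.2 0.2 minz 0.129 x 0.4765543668485553 0.6831768854343573 y -0.2782963444249038 0.0783818486303599 [-0.3568  0.1765  2.5352  2.4358  0.8719 -1.279 ] [ 0.2176 -0.0811  0.3894]
0.15 0.3 0.12 minz 0.063 x 0.4374054600954649 0.6831768854343573 y -0.2782963444249038 0.08777140759681765 [-0.4542  0.5096  2.5
[... 2360 characters left out ...]
49033341099750244 0.6832392456744822 y -0.2783220580293168 0.09039627418460491 [-0.3568  0.1765  2.5352  2.4358  0.8719 -1.279 ] [ 0.2176 -0.0811  0.3894]
0.3 0.3 0.12 minz 0.127 x 0.45945874494932715 0.6832392456744822 y -0.2783220580293168 0.09008540976157826 [-0.4542  0.5096  2.5294  2.3583  1.1479 -1.4938] [ 0.2229 -0.1089  0.3093]
0.3 0.3 0.16 minz 0.167 x 0.4702352076233218 0.6832392456744822 y -0.2783220580293168 0.08047295466954621 [-0.4542  0.3485  2.5224  2.2944  1.0325 -1.3559] [ 0.2233 -0.109   0.3493]
0.3 0.3 0.2 minz 0.207 x 0.4809210394621699 0.6832392456744822 y -0.2783220580293168 0.06878634354472288 [-0.4542  0.1947  2.5029  2.2032  0.9235 -1.1932] [ 0.2236 -0.1092  0.3894]
```

```bash
python3 - <<'E'
from plan import *
from rig import manip
f=np.array([.689,-.2678,.022]); a=np.array([-.931,.366,-.028]);a/=np.linalg.norm(a); al=np.deg2rad(20)
g=f+.08*a; o=grasp_o(a,1,al); M=R.from_rotvec(o).as_matrix(); X=M[:,0]
tcp=np.array([g[0],g[1],.028])-X*.003
manip.move_to(tcp-X*.12,o)
c=grab(manip,"wrist","w8"); print(manip.get_time())
manip.servo_line(tcp-X*.02,o,rate=.15)
manip.servo_line(tcp,o,rate=.04)
print(manip.get_contact_force(),manip.get_position()-tcp)
c=grab(manip,"wrist","w9"); print(manip.get_time())
E
python3 -c "
import cv2,numpy as np
a=cv2.imread('pics/w8.png');b=cv2.imread('pics/w9.png')
cv2.imwrite('pics/c9.png',np.hstack([a[:,120:520],b[:,120:520]]))"
```

```text
14.8417
[ 0.0238 -0.3029  0.8944] [-0.0001  0.     -0.0003]
16.3583
```

View pics/c9.png

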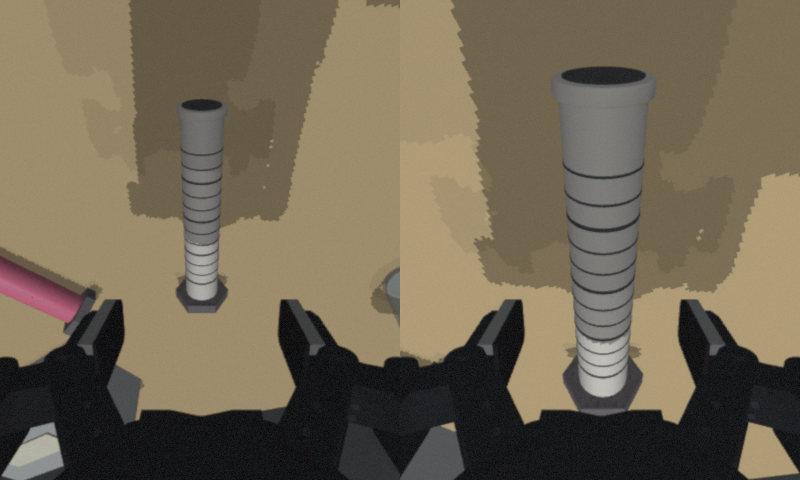

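```bash
python3 - <<'E'
from plan import *
from rig import manip
manip.command_gripper(.038,60); print(manip.get_contact_force())
manip.command_gripper(.0,60); print(manip.get_width(),manip.get_contact_force())
p=np.array(manip.get_position())
manip.servo_line(p+[0,0,.05],rate=.08); manip.hold(.1); print(manip.get_width(),manip.get_contact_force())
manip.servo_line(p+[0,0,.25],rate=.2); manip.hold(.1); print(manip.get_width(),manip.get_contact_force())
c=grab(manip,"wrist","w10");grab(manip,"scene","s10"); print(manip.get_time(),c["T"])
np.save("w10T.npy",c["T"])
E
python3 -c "
import cv2,numpy as np
a=cv2.imread('pics/w10.png');b=cv2.imread('pics/s10.png')
cv2.imwrite('pics/c10.png',np.hstack([a[:,120:520],b[:,120:520]]))"
```

```text
[-0.5516  0.8269 -0.7646]
0.00018892501751551982 [-4.6484  4.7216 30.1933]
-0.00012078150184690845 [-0.0394 -0.2412 -0.229 ]
-6.539619725064526e-05 [-0.0343  0.5305  1.1599]
19.525 [[ 0.3402  0.3659  0.8663  0.6176]
 [-0.1337  0.9307 -0.3406 -0.2394]
 [-0.9308  0.0001  0.3655  0.2845]
 [ 0.      0.      0.      1.    ]]
```

View pics/c10.png

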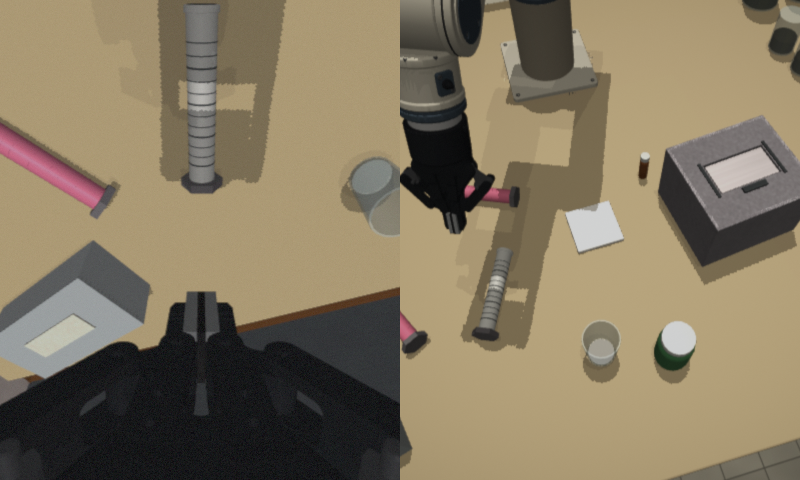

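```bash
python3 - <<'E'
from plan import *
from rig import manip
T=np.load("w10T.npy"); c=manip.camera("wrist"); im=cv2.imread("pics/w10.png")
H=cv2.cvtColor(im,cv2.COLOR_BGR2HSV)
m=(H[...,1]<60).astype(np.uint8); m[:,:285]=0;m[:,360:]=0;m[200:]=0
m=cv2.morphologyEx(m,cv2.MORPH_CLOSE,np.ones((7,3)))
k,l,st,ce=cv2.connectedComponentsWithStats(m); j=1+np.argmax(st[1:,4]); print(st[j]); m=l==j
L=[]
for r in range(0,200,3):
    x=np.where(m[r])[0]
    if len(x) and (r<18 or r>165): print((r,int(x[0]),int(x[-1])),end=" ")
    if 20<r<165: L.append((r,(x[0]+x[-1])/2))
L=np.array(L); p=np.polyfit(L[:,0],L[:,1],1)
q=lambda r:(np.polyval(p,r),r)
A,B=plane(c,q(30),.018,T),plane(c,q(160),.0205,T); d=B-A; print(A,B,np.rad2deg(np.arctan2(d[1],d[0])))
for r,z in ((5,.034),(173,.022),(193,.0)): print(r,plane(c,q(r),z,T))
E
python3 -c "
import cv2
a=cv2.imread('pics/w10.png')[0:210,250:390];cv2.imwrite('pics/w10c.png',cv2.resize(a,None,fx=2.8,fy=2.8))"
```

```text
[ 301    0   42  194 5906]
(0, 311, 331) (3, 311, 331) (6, 303, 340) (9, 303, 340) (12, 303, 339) (15, 305, 338) (168, 309, 334) (171, 309, 334) (174, 305, 337) (177, 302, 342) (180, 301, 342) (183, 301, 342) (186, 303, 340) (189, 307, 336) (192, 310, 332) [ 0.5406 -0.2096  0.018 ] [ 0.6606 -0.2565  0.0205] -21.364192150944447
5 [ 0.522  -0.2023  0.034 ]
173 [ 0.6754 -0.2623  0.022 ]
193 [ 0.7127 -0.2768  0.    ]
```

View pics/w10c.png

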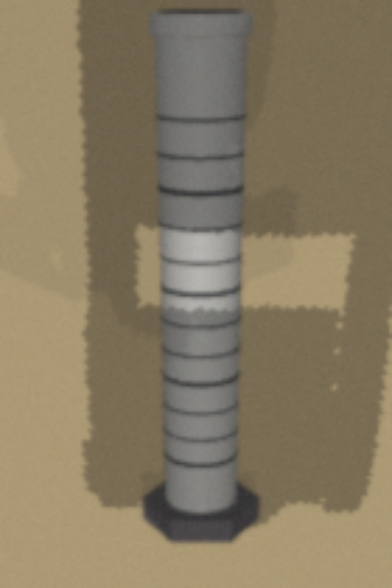

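```bash
python3 - <<'E'
from plan import *
from rig import manip
f=np.array([.689,-.2678,.022]); a=np.array([-.931,.3655,-.028]);a/=np.linalg.norm(a); al=np.deg2rad(20)
g=f+.08*a; o=grasp_o(a,1,al); M=R.from_rotvec(o).as_matrix(); X=M[:,0]
tcp=g+X*.014; print(tcp,manip.solve_ik(tcp,o))
manip.command_gripper(.07)
manip.move_to(tcp-X*.12,o)
manip.servo_line(tcp-X*.03,o,rate=.15)
manip.servo_line(tcp,o,rate=.04)
print(manip.get_contact_force(),manip.get_position()-tcp)
manip.command_gripper(.038,60); print(manip.get_contact_force())
manip.command_gripper(.0,60); manip.hold(.1);print(manip.get_width(),manip.get_contact_force())
c=grab(manip,"wrist","w11"); print(manip.get_time(),c["T"][:3,3]-tcp)
E
```

```text
[ 0.6194 -0.2405  0.0067] [-0.3911  0.7077  1.8837  0.0362  0.1733 -1.6223]
[-0.0476 -0.4015 -0.0879] [-0.  0. -0.]
[ 0.8036 -0.0422 -0.4006]
0.02823488287738016 [-2.4594  0.2337  5.1525]
23.4167 [ 0.     -0.0001  0.0003]
```

View pics/w11.png

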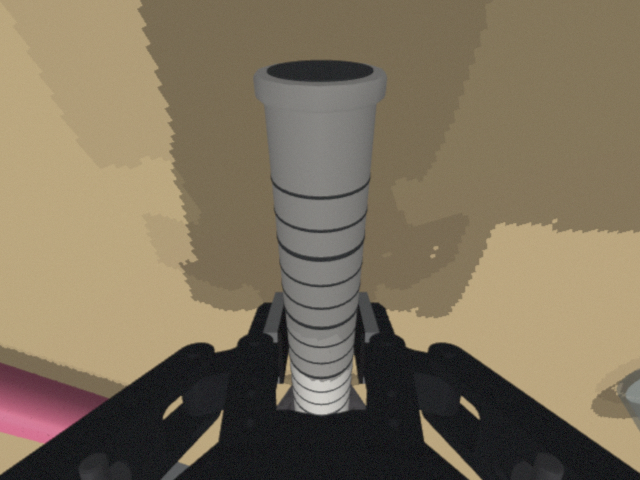

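```bash
python3 - <<'E'
from path import *
from rig import manip
f=np.array([.689,-.2678,.022]); a=np.array([-.931,.3655,-.028]);a/=np.linalg.norm(a); al=np.deg2rad(20)
p=np.array(manip.get_position());M=R.from_rotvec(manip.get_ee_rot()).as_matrix()
fl=M.T@(f-p); tl=M.T@(f+.18*a-p); print(fl,tl); fl[1]=0;tl[1]=0; np.save("ft.npy",np.array([fl,tl]))
manip.servo_line(p+[0,0,.04],rate=.06); print(manip.get_width(),manip.get_contact_force(),manip.get_torque())
manip.servo_line(p+[0,0,.27],rate=.2); print(manip.get_width(),manip.get_contact_force())
c=grab(manip,"wrist","w12"); grab(manip,"scene","s12"); print(manip.get_time())
ql=np.array(manip.get_joint_positions())
for psi in (0,.2,.3):
   for zt in (.003,.03,.1,.2):
    o2=place_o(psi,1,al);M2=R.from_rotvec(o2).as_matrix()
    t2=np.array([.508,-.011,.01+zt])-M2@fl; qp=manip.solve_ik(t2,o2)
    if qp is None: print(psi,zt,None); continue
    E=[]
    for u in np.linspace(0,1,30):
        el,w,t,Rt=fk(ql+u*(np.array(qp)-ql),P,True);Rt=Rt@np.diag([1,-1,-1.]); E+=[t+Rt@fl,t+Rt@tl]
    E=np.array(E); print(psi,zt,E.min(0),E.max(0),np.array(qp),t2,w)
E
python3 -c "
import cv2,numpy as np
a=cv2.imread('pics/w12.png');b=cv2.imread('pics/s12.png')
cv2.imwrite('pics/c12.png',np.hstack([a[:,120:520],b[:,80:480]]))"
```

```text
[0.0137 0.     0.075 ] [-0.048   0.     -0.0941]
0.028122392360536444 [-0.2315  0.3785 -2.3173] [0.1087 0.27   0.0218]
0.02817115022888966 [-0.0945 -0.2627 -2.3503]
25.6417
0 0.003 [ 0.462  -0.2781  0.0104] [0.6826 0.1553 0.2901] [-0.0961  0.983   2.4886  3.0513  1.5504 -1.6019] [ 0.5208 -0.011   0.0882] [ 0.2367 -0.0228  0.1871]
0 0.03 [ 0.4641 -0.2781  0.0372] [0.6826 0.1548 0.2901] [-0.0961  0.8902  2.5113  3.0509  1.4805 -1.5956] [ 0.5208 -0.011   0.1152] [ 0.2369 -0.0228  0.2139]
0 0.1 [ 0.4764 -0.2781  0.1069] [0.6826 0.1485 0.322 ] [-0.0961  0.6189  2.5455  3.0463  1.2445 -1.5731] [ 0.5208 -0.011   0.1852] [ 0.2376 -0.0229  0.2836]
0 0.2 [ 0.5048 -0.2781  0.207 ] [0.6826 0.1228 0.4058] [-0.0961  0.2065  2.5241  3.0172  0.8132 -1.518 ] [ 0.5208 -0.011   0.2852] [ 0.2386 -0.023   0.3837]
0.2 0.003 [ 0.4467 -0.2781  0.0104] [0.6826 0.1125 0.2901] [-0.3066  0.9608  2.4639  2.6657  1.4717 -1.7074] [ 0.5206 -0.0085  0.0882] [ 0.2397 -0.0759  0.1871]
0.2 0.03 [ 0.4491 -0.2781  0.0372] [0.6826 0.1117 0.2901] [-0.3066  0.8703  2.4855  2.6615  1.4106 -1.6755] [ 0.5206 -0.0085  0.1152] [
[... 281 characters left out ...]
 -1.3053] [ 0.5206 -0.0085  0.2852] [ 0.2414 -0.0764  0.3838]
0.3 0.003 [ 0.4431 -0.2781  0.0104] [0.6826 0.0916 0.2901] [-0.3926  0.9406  2.4377  2.4878  1.4071 -1.7231] [ 0.5203 -0.0072  0.0882] [ 0.2455 -0.1017  0.1871]
0.3 0.03 [ 0.4454 -0.2781  0.0373] [0.6826 0.0906 0.2901] [-0.3926  0.8526  2.4583  2.4799  1.3538 -1.6812] [ 0.5203 -0.0072  0.1152] [ 0.2456 -0.1017  0.214 ]
0.3 0.1 [ 0.4569 -0.2781  0.107 ] [0.6826 0.0833 0.297 ] [-0.3926  0.603   2.4892  2.4367  1.1839 -1.5367] [ 0.5203 -0.0072  0.1852] [ 0.2462 -0.102   0.2837]
0.3 0.2 [ 0.4816 -0.2781  0.1951] [0.6826 0.0604 0.3871] [-0.3926  0.2343  2.4699  2.2754  0.907  -1.2202] [ 0.5203 -0.0072  0.2852] [ 0.247  -0.1023  0.3838]
```

View pics/c12.png

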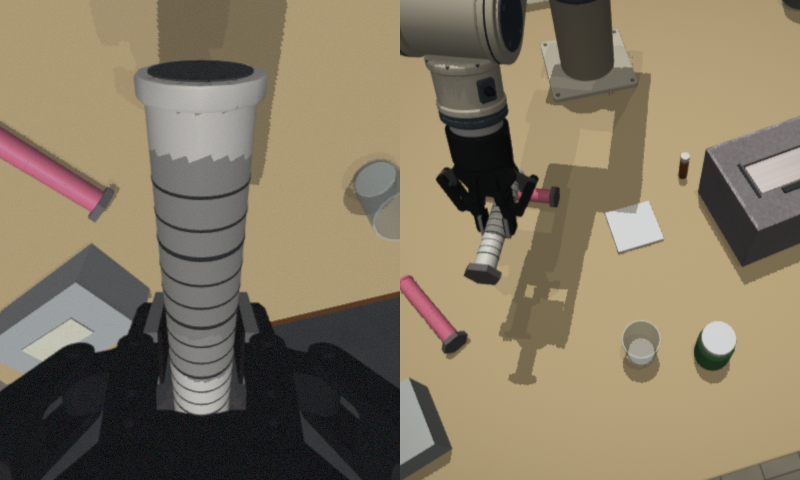

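```bash
python3 - <<'E'
from plan import *
from rig import manip
fl,tl=np.load("ft.npy"); al=np.deg2rad(20)
o2=place_o(.25,1,al);M2=R.from_rotvec(o2).as_matrix()
t2=lambda zt:np.array([.508,-.011,.01+zt])-M2@fl
manip.move_to(t2(.2),o2); print(manip.get_time(),manip.get_width())
manip.servo_line(t2(.06),o2,rate=.12); print(manip.get_time(),manip.get_width(),manip.get_contact_force())
for n in("scene","top","wrist"): c=grab(manip,n,n[0]+"13"); print(n,proj(c,[.508,-.011,.07],c["T"]),proj(c,[.508,-.011,.25],c["T"]))
E
python3 -c "
import cv2,numpy as np
a=cv2.imread('pics/s13.png')[80:280,200:400];b=cv2.imread('pics/t13.png')[170:370,220:420]
cv2.imwrite('pics/c13.png',np.hstack([cv2.resize(a,(400,400)),cv2.resize(b,(400,400))]))"
```

```text
27.6833 0.028150366909593844
29.0 0.028336275108541236 [ 0.3572 -0.1314 -1.5261]
scene [313.0695 209.5623] [311.3597 152.6462]
top [319.2413 263.9626] [318.397  263.2032]
wrist [319.0511 414.3239] [316.2888  70.225 ]
```

View pics/c13.png

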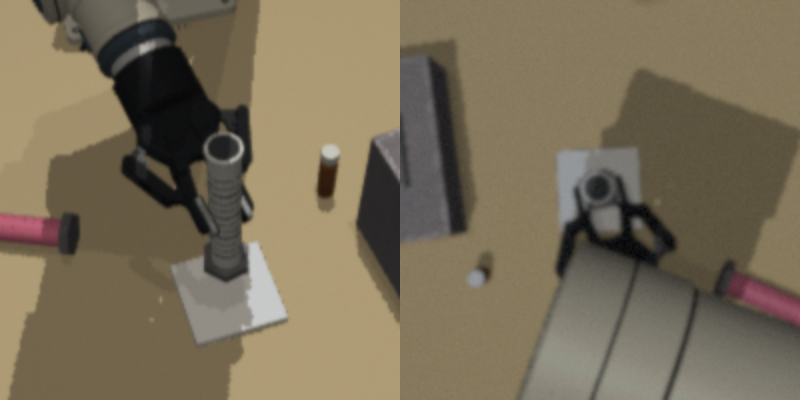

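View pics/w13.png

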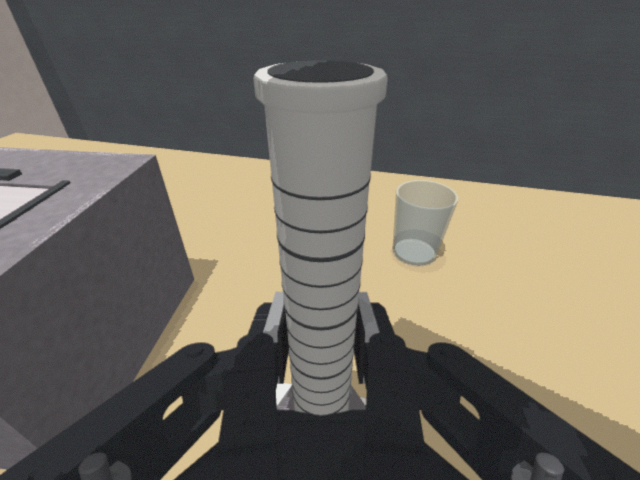

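```bash
python3 - <<'E'
from plan import *
from rig import manip
fl,tl=np.load("ft.npy"); al=np.deg2rad(20)
o2=place_o(.25,1,al);M2=R.from_rotvec(o2).as_matrix()
t2=lambda zt:np.array([.508,-.011,.01+zt])-M2@fl
manip.servo_line(t2(.008),o2,rate=.08); manip.hold(.2)
F0=np.mean([manip.get_contact_force() for _ in range(5)],0); print(F0)
zt=.008
while zt>-.008:
    zt-=.001; manip.servo_line(t2(zt),o2,rate=.02); manip.hold(.05)
    F=np.array(manip.get_contact_force()); print(round(zt,4),F-F0)
    if F[2]-F0[2]>4: break
for n in("scene","top","wrist"): grab(manip,n,n[0]+"14")
print(manip.get_time(),manip.get_torque())
E
python3 -c "
import cv2,numpy as np
a=cv2.imread('pics/s14.png')[80:280,200:400];b=cv2.imread('pics/w14.png')[80:480,120:520]
cv2.imwrite('pics/c14.png',np.hstack([cv2.resize(a,(400,400)),cv2.resize(b,(400,400))]))"
```

```text
[-0.6408 -0.5831 -1.4706]
0.007 [ 0.9446  0.6786 -0.1021]
0.006 [ 0.2712  0.7144 -0.2599]
0.005 [ 0.8792  1.214  -0.5937]
0.004 [ 1.0875  0.9666 -0.1612]
0.003 [1.0322 1.7576 0.9273]
0.002 [ 0.0025  0.6723 -0.5506]
0.001 [-0.0553  1.1261 -0.2142]
0.0 [-1.7562  0.9812  6.9481]
32.7 [ 0.0999 -0.1715 -0.0341]
```

View pics/c14.png

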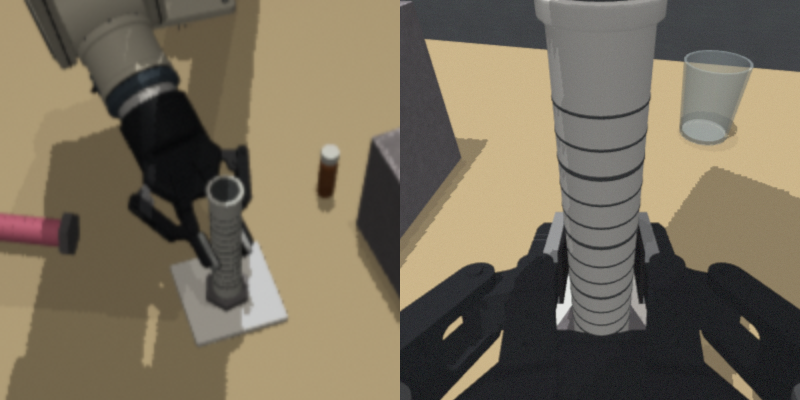

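```bash
python3 - <<'E'
from plan import *
from rig import manip
fl,tl=np.load("ft.npy"); al=np.deg2rad(20)
o2=place_o(.25,1,al);M2=R.from_rotvec(o2).as_matrix();X=M2[:,0]
t2=lambda zt:np.array([.508,-.011,.01+zt])-M2@fl
manip.servo_line(t2(.0004),o2,rate=.02); print(manip.get_contact_force())
for w in (.029,.030,.031,.033,.036,.045,.06): manip.command_gripper(w,20)
print(manip.get_width(),manip.get_contact_force())
grab(manip,"wrist","w15"); grab(manip,"top","t15");grab(manip,"scene","s15")
print(manip.get_time())
E
python3 -c "
import cv2,numpy as np
a=cv2.imread('pics/s15.png')[80:280,200:400];b=cv2.imread('pics/w15.png')[80:480,120:520]
cv2.imwrite('pics/c15.png',np.hstack([cv2.resize(a,(400,400)),cv2.resize(b,(400,400))]))"
```

```text
[-2.1403 -0.4097  6.3134]
0.059734950177349776 [ 0.0525 -0.6017  0.4483]
34.7417
```

View pics/c15.png

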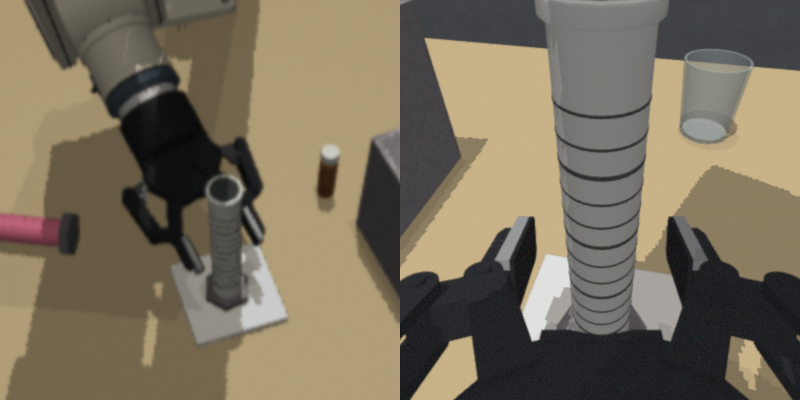

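```bash
python3 - <<'E'
from plan import *
from rig import manip
M=R.from_rotvec(manip.get_ee_rot()).as_matrix();X=M[:,0];p=np.array(manip.get_position());o=manip.get_ee_rot()
Xh=np.array([X[0],X[1],0]);Xh/=np.linalg.norm(Xh)
for d in (.04,.06,.08,.1,.12): print(d,manip.solve_ik(p-X*d,o),manip.solve_ik(p-Xh*d,o))
E
```

```text
0.04 [-0.4451  0.9655  2.5188  2.4934  1.491  -1.7884] [-0.452   1.0159  2.5094  2.4887  1.5222 -1.8153]
0.06 [-0.5017  0.9713  2.552   2.4432  1.509  -1.8285] [-0.5135  1.0498  2.5371  2.4342  1.5544 -1.8733]
0.08 None [-0.5844  1.0869  2.5629  2.3714  1.579  -1.9397]
0.1 None None
0.12 None None
```

```bash
python3 - <<'E'
from plan import *
from rig import manip
M=R.from_rotvec(manip.get_ee_rot()).as_matrix();X=M[:,0];p=np.array(manip.get_position())
manip.servo_line(p-X*.06,rate=.06); t0=manip.get_time()
ims=[]
for k in range(5):
    ims.append((grab(manip,"scene",f"s16_{k}")["image"],grab(manip,"wrist",f"w16_{k}")["image"])); 
    if k<4: manip.hold(.5)
grab(manip,"top","t16")
print(manip.get_time()-t0,manip.get_time(),manip.get_contact_force())
for i in ims[1:]: print([float(np.abs(i[j].astype(int)-ims[0][j]).mean()) for j in (0,1)])
E
python3 -c "
import cv2,numpy as np
a=cv2.imread('pics/s16_4.png')[80:380,200:500];b=cv2.imread('pics/w16_4.png')[:,80:560]
cv2.imwrite('pics/c16.png',np.hstack([cv2.resize(a,(400,400)),cv2.resize(b,(400,400))]))"
```

```text
2.549999999999997 38.4417 [ 0.7456 -0.5561 -0.0761]
[0.5386968315972223, 2.4147135416666665]
[0.5374381510416667, 2.4216015625]
[0.5370084635416666, 2.4225379774305558]
[0.5378342013888889, 2.4237185329861113]
```

View pics/c16.png

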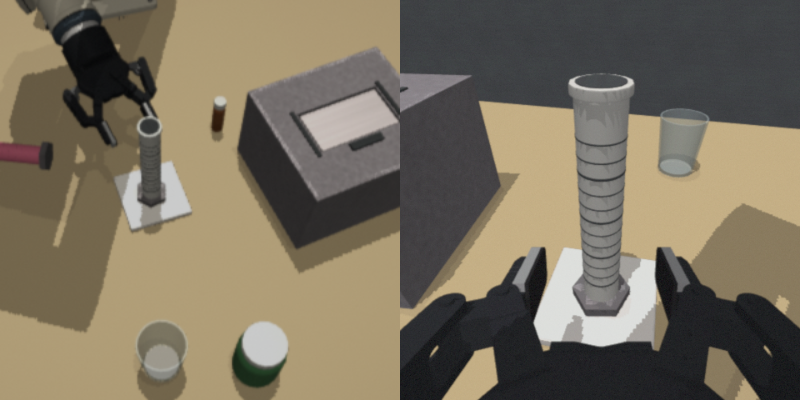

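View pics/t16.png

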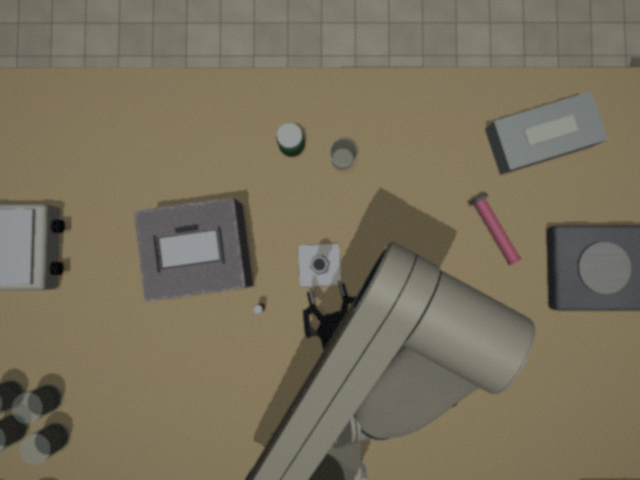

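```bash
python3 - <<'E'
from rig import manip
import cv2,numpy as np
a=[cv2.imread(f"pics/w16_{k}.png").astype(int) for k in range(5)]
print([round(float(np.abs(a[k]-a[k-1]).mean()),2) for k in range(1,5)])
manip.sign_off(); print(manip.get_time())
E
```

```text
[2.41, 2.25, 2.25, 2.24]
the job is handed in; nothing more can be done
the job is handed in; nothing more can be done
```

The job is done and handed in at about 38 s, well under the 72 s limit. The broken vial is in the waste box and the measuring cylinder stands upright on the middle of the tile.

- **Vial:** I pushed it through the flap and released it inside the box. The wrist view afterwards showed the flap level and shut. A bit of amber shows through the gap at its free edge. It measures about 18 px wide, which fits the vial on the box floor rather than caught in the flap, but I did not see the whole vial.
- **Cylinder:** The first grasp closed on air above the tube. It pressed down with about 30 N, and the cylinder did not move. The cause was that the fingertips sit about 26 mm further back than described, so I reached deeper, and the second grasp held.
- **Placing:** The foot met the tile at the height I expected, with about 7 N, and I opened the gripper in small steps. The cylinder stands near the tile's centre.
- **Standing check:** After backing off about 40 mm, five scene and wrist pictures over 2.5 s showed no visible wobble; later frames differed only by steady noise.
- **Other objects:** The jar, beaker, whole vial and the pink cylinder still in view are where they were in the last pictures. The other pink cylinder was hidden by the arm in the last top view, but was unmoved in the earlier scene views.

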